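# Line up capacitors by size on the inspection strip

### The arm

A 6-joint arm with a two-finger parallel gripper is mounted at the origin on the work surface. World frame = base frame: x ahead of the robot, y to its left, z up, the work surface at z = 0. Lengths are in m, angles in degrees, forces in N, time in s.
With the tool pointing down it reaches from about 0.3 to 0.75 m from the base axis. Payload 8.5 kg.
Tool frame: the origin (TCP) lies between the finger pads; the fingertips stand 8 mm ahead of it and the grasp point (between the pads) lies 11 mm behind it; y points along the fingers, z is the direction in which the jaws open and shut, and the axes are right-handed (so a half turn about y gives the same grasp; the last joint's range is limited). The gripper opens to 85 mm and grips with 20 to 120 N. Pads are 22 mm wide; open, the fingers measure 114 mm over their backs; the gripper's body (76 mm by 85 mm) begins 54 mm behind the grasp point. The pads swing forward as they close: fully open they stand 13 mm farther back than shut.
Start: joints at [-81.836, 21.807, 74.336, -0, 83.858, -12.336], TCP at [0.193, -0.515, 0.239] pointing down, gripper open.
Joint ranges: [-178.18, 178.18], [-50.72, 133.34], [12.68, 142.11], [-81.47, 261.47], [9.98, 163.14], [-165.26, 165.26]. Speed limits (degrees/s): [136.94, 136.94, 180, 180, 180, 180].

### API

Orientations are given as a 3x3 rotation matrix whose columns are the frame's x, y, z axes.
In Python, from rig import env, get_image gives the robot as it stands.
- The arm moves only by the tool move_arm, never from a script. Its argument "targets" is one flat list of numbers, 6 for each row, row after row: the shift along the tool's x, y, z in mm, then the turn, a rotation vector about the tool's x, y, z in rad. A call has exactly 5 rows; each row shifts and turns the commanded pose from where the row before left it, along the tool's axes as they then stand; what a row does not reach is not made up. A row lasts 1/8 s, in which the tool goes at most 62.5 mm and 10.7 degrees, less where a joint would pass 70% of its speed; a pose out of reach is approached as far as the arm can. A call is refused whole if a number of a shift passes 62.5 or a number of a turn 0.188, either way. A call with a gripper value outside its range is refused whole. "hand" is the opening, from -1 (shut) to 1 (fully open), so that 0 is half open, set as the call begins (left out, the last holds). The fingers move at their own pace and stop on an object; "squeeze" is the grip in N (left out, the last holds). Time passes only in rows, so rows that do not move let the fingers close, or fill a call up. It gives the time, the measured TCP pose, the force and the opening at its end, in the units of the state.
- env.observe(): the state, without advancing time (a new reading comes with each control period).
- get_image(name): name is "scene" or "top" or "wrist"; returns a dict with "pixels" (384x512x3 uint8, red, green, blue), "z_map" (384x512 float32, m along the optical axis (not along the pixel's ray), 0 where there is no reading), "intrinsics" (3x3 intrinsics, pixels), "R" (3x3) and "t" (3): a world point X has camera coordinates R X + t; the wrist camera has in their place "mount" (4x4, takes a point from camera to tool coordinates, whose origin is the TCP and whose axes are the tool frame's). Camera axes: x right, y down, z forward; pixel columns grow to the right and rows downward; lengths in m; the calibration is good to about 2 mm. The wrist camera is an equidistant fisheye: a pixel r from the principal point sees the ray r / f radians off the axis. A picture is of the moment at which its call begins: read the wrist's pose just before it.
- env.close_job(): hands the job in, once; it reports no verdict.
The state is a dict: "time_s": time; "q": joint angles; "qvel": joint speeds; "joint_efforts": joint torques, N m; "position": TCP position; "tool_rot": TCP orientation; "ft_force": force on the tool from outside, world axes, zero at the start; "wrist_torque": the same for the moment, N m; "grip_width": finger opening in m.
Only numpy, scipy, OpenCV 4.12 (cv2) and the standard library are available. Lean on these libraries where they do the work, as an engineer would, in place of code of your own. Each camera call takes 0.05 s, during which the arm holds its last target.

### The job

Line the four loose can capacitors up by size on the inspection strip, one standing on the centre of each white pad: the smallest on the pad next to the red binding post, then each larger one in turn, so that the largest ends next to the black post. Keep the capacitors upright throughout: do not knock any over.

Things in the scene. Friction and masses are not known exactly. Their poses are not given: they have to be found in the camera images.
- cap_orange_mid (a point): The smallest can capacitor: an upright solid cylinder with orange sleeve and grey metal top, 25 mm diameter, 46 mm tall, standing loose on the bench (base at z = 0). The point is its centre, half-way up (23 mm above its base); z is its axis, up.
- cap_blue_mid (a point): The second smallest can capacitor: an upright solid cylinder with blue sleeve and grey metal top, 35 mm diameter, 58 mm tall, standing loose on the bench (base at z = 0). The point is its centre, half-way up (29 mm above its base); z is its axis, up.
- cap_green_mid (a point): The second largest can capacitor: an upright solid cylinder with green sleeve and grey metal top, 45 mm diameter, 71 mm tall, standing loose on the bench (base at z = 0). The point is its centre, half-way up (35.5 mm above its base); z is its axis, up.
- cap_purple_mid (a point): The largest can capacitor: an upright solid cylinder with purple sleeve and grey metal top, 55 mm diameter, 85 mm tall, standing loose on the bench (base at z = 0). The point is its centre, half-way up (42.5 mm above its base); z is its axis, up.
- pad_a: One of four identical white square pads, 70 x 70 x 2 mm, fixed in a straight row at 84 mm pitch on a low grey strip (96 mm wide, 450 mm long, top 12 mm above the bench), each with a black centre cross; which pad has which place in the row changes. Origin: centre of its underside, 12 mm above the bench; its upper face is 2 mm higher, at z = 14 mm. x points across the row, y along the row, z up.
- pad_b: One of four identical white square pads, 70 x 70 x 2 mm, fixed in a straight row at 84 mm pitch on a low grey strip (96 mm wide, 450 mm long, top 12 mm above the bench), each with a black centre cross; which pad has which place in the row changes. Origin: centre of its underside, 12 mm above the bench; its upper face is 2 mm higher, at z = 14 mm. x points across the row, y along the row, z up.
- pad_c: One of four identical white square pads, 70 x 70 x 2 mm, fixed in a straight row at 84 mm pitch on a low grey strip (96 mm wide, 450 mm long, top 12 mm above the bench), each with a black centre cross; which pad has which place in the row changes. Origin: centre of its underside, 12 mm above the bench; its upper face is 2 mm higher, at z = 14 mm. x points across the row, y along the row, z up.
- pad_d: One of four identical white square pads, 70 x 70 x 2 mm, fixed in a straight row at 84 mm pitch on a low grey strip (96 mm wide, 450 mm long, top 12 mm above the bench), each with a black centre cross; which pad has which place in the row changes. Origin: centre of its underside, 12 mm above the bench; its upper face is 2 mm higher, at z = 14 mm. x points across the row, y along the row, z up.
- red_post: The red plastic binding post, 34 mm diameter, 38 mm tall, fixed on the strip in line with the pads, at one end of the row (the black post is at the other end), 70 mm from the centre of the nearest pad. Origin: centre of its underside on the strip, 12 mm above the bench.
- black_post: The black plastic binding post, 34 mm diameter, 38 mm tall, fixed on the strip in line with the pads, at one end of the row (the red post is at the other end), 70 mm from the centre of the nearest pad. Origin: centre of its underside on the strip, 12 mm above the bench.
There are look-alikes about, which are no part of the job. Of the things shaped like the part that bears cap_orange_mid, the orange one is meant.

How it is judged (in metres and radians):
At the end, for the whole second after the job is handed in: Each capacitor stands released and at rest on its own pad, upright (within 0.1 rad), its axis within 13 mm of the pad's centre, and sizes rise along the row from the red post (orange on the pad next to it, then blue, then green) to the black post (purple on the pad next to it) ((horizontal distance between cap_orange_mid and pad_a below 0.013 m or horizontal distance between cap_orange_mid and pad_b below 0.013 m or horizontal distance between cap_orange_mid and pad_c below 0.013 m or horizontal distance between cap_orange_mid and pad_d below 0.013 m) and horizontal distance between cap_orange_mid and red_post between 0.04 and 0.1 m and height (world z) of cap_orange_mid between 0.033 and 0.041 m and angle between each of cap_orange_mid, cap_blue_mid, cap_green_mid, cap_purple_mid's own z axis and vertical below 0.1 rad and linear speed of each of cap_orange, cap_blue, cap_green, cap_purple below 0.02 m/s and (horizontal distance between cap_blue_mid and pad_a below 0.013 m or horizontal distance between cap_blue_mid and pad_b below 0.013 m or horizontal distance between cap_blue_mid and pad_c below 0.013 m or horizontal distance between cap_blue_mid and pad_d below 0.013 m) and horizontal distance between cap_blue_mid and red_post between 0.124 and 0.184 m and height (world z) of cap_blue_mid between 0.039 and 0.047 m and (horizontal distance between cap_green_mid and pad_a below 0.013 m or horizontal distance between cap_green_mid and pad_b below 0.013 m or horizontal distance between cap_green_mid and pad_c below 0.013 m or horizontal distance between cap_green_mid and pad_d below 0.013 m) and horizontal distance between cap_green_mid and red_post between 0.208 and 0.268 m and height (world z) of cap_green_mid between 0.0455 and 0.0535 m and (horizontal distance between cap_purple_mid and pad_a below 0.013 m or horizontal distance between cap_purple_mid and pad_b below 0.013 m or horizontal distance between cap_purple_mid and pad_c below 0.013 m or horizontal distance between cap_purple_mid and pad_d below 0.013 m) and horizontal distance between cap_purple_mid and red_post between 0.292 and 0.352 m and height (world z) of cap_purple_mid between 0.0525 and 0.0605 m); the robot touches nothing.
It fails at once if a capacitor is knocked over (tilted by more than 0.6 rad) (angle between any of cap_orange_mid, cap_blue_mid, cap_green_mid, cap_purple_mid's own z axis and vertical above 0.6 rad).
It also fails if it takes over 106 s, if anything falls off the work surface, if the arm or the gripper's body presses on something with over 40 N, if the wrist force passes 120 N, or if a joint passes its speed limit or range.

## Working session

There is one attempt and no reset: what is moved stays moved. The work goes in short steps, Python scripts to look and compute and a tool call to move; the robot and the scene stay as the last step left them, time stands still between calls to the robot, and variables do not carry over. Pictures are saved under pics/ and viewed, and the job is handed in when it is done.

Besides the shell and the picture viewer there is one more tool, called after "Call:" by a JSON object that holds its "op" and its "data", one argument or row to a line. move_arm: Moves the arm, as the interface text tells. Its arguments: {"type":"object","properties":{"targets":{"type":"array"},"hand":{"type":"number"},"squeeze":{"type":"number"}},"required":["targets"]}

```bash
ls; mkdir -p pics; python3 - <<'E'
from rig import env,get_image
import cv2,numpy as np
print(env.observe())
for n in ["scene","top","wrist"]:
    d=get_image(n); cv2.imwrite(f"pics/{n}0.png",d["pixels"][:,:,::-1]); np.savez(f"{n}0.npz",**d)
    print(n,{k:v for k,v in d.items() if k not in("pixels","z_map")})
E
```

```text
pics
{'time_s': 0.0, 'q': array([-8.18340655e+01,  2.18408905e+01,  7.43860320e+01,  8.86481641e-04,
        8.38583832e+01, -1.23346777e+01]), 'qvel': array([-0.09152966,  0.00466858, -0.04813925,  0.00056369, -0.01668475,
        0.11191774]), 'joint_efforts': array([ 1.65996182e-03, -4.48460662e+01, -2.31277943e+01, -7.79728316e-05,
        4.80590825e-03, -1.19473093e-06]), 'position': array([ 0.19258877, -0.51486925,  0.23870518]), 'tool_rot': array([[-9.36669063e-01, -1.96251691e-04,  3.50215687e-01],
       [-3.50215583e-01,  1.47595361e-03, -9.36667960e-01],
       [-3.33079435e-04, -9.99998892e-01, -1.45121048e-03]]), 'ft_force': array([ 0.06264144, -0.6094601 , -0.38412351]), 'wrist_torque': array([0.02237373, 0.04866905, 0.01607534]), 'grip_width': 0.08553749625990253}
scene {'intrinsics': array([[393.06901284,   0.        , 254.95424596],
       [  0.        , 393.06901284, 185.27749194],
       [  0.        ,   0.        ,   1.        ]]), 'R': array([[ 0.05686689,  0.99828044,  0.01422364],
       [ 0.67019237, -0.02760993, -0.7416737 ],
       [-0.74000564,  0.05170925
[... 272 characters left out ...]
0.99996353, -0.00801576],
       [-0.99379244, -0.00203723, -0.11123147],
       [ 0.11121108,  0.00829381, -0.9937622 ]]), 't': array([0.00528545, 0.51327471, 1.00818692])}
wrist {'intrinsics': array([[297.31863964,   0.        , 256.58878911],
       [  0.        , 297.31863964, 187.56085848],
       [  0.        ,   0.        ,   1.        ]]), 'mount': array([[ 1.17520011e-03,  9.46742487e-01,  3.21989568e-01,
        -8.34738198e-02],
       [ 9.76461664e-04, -3.21990723e-01,  9.46742320e-01,
        -1.35233969e-01],
       [ 9.99998833e-01, -7.98201205e-04, -1.30286128e-03,
         1.31875074e-04],
       [ 0.00000000e+00,  0.00000000e+00,  0.00000000e+00,
         1.00000000e+00]])}
```

View pics/scene0.png

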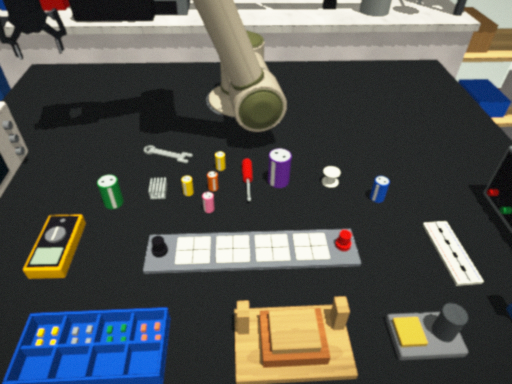

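View pics/top0.png

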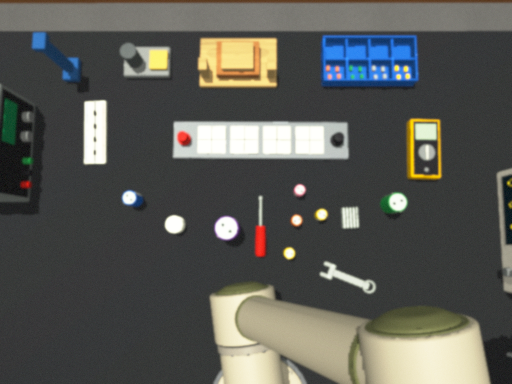

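View pics/wrist0.png

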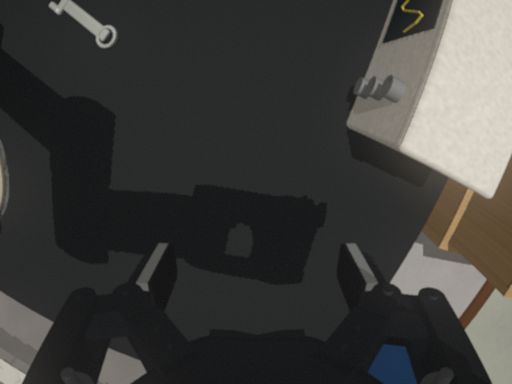

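The scene view shows the orange can at (212,181), with pink (208,202) and yellow (187,185) and (220,160) look-alikes near it. Blue is at (380,188), green at (110,191) and purple at (280,168). The red post is at the right end of the strip, at top-view (183,139). Next I measure positions.

```bash
cat > h.py <<'E'
import numpy as np,cv2
def load(n): 
    d=np.load(n); return {k:d[k] for k in d.files}
def world(d):
    K=d["intrinsics"];z=d["z_map"];v,u=np.mgrid[:384,:512]
    c=np.stack([(u-K[0,2])/K[0,0]*z,(v-K[1,2])/K[1,1]*z,z],-1)
    return (c-d["t"])@d["R"]
def ray(d,uv,z):
    K=d["intrinsics"]; r=np.array([(uv[0]-K[0,2])/K[0,0],(uv[1]-K[1,2])/K[1,1],1])@d["R"]
    o=-d["t"]@d["R"]; return o+r*(z-o[2])/r[2]
E
python3 - <<'E'
from h import *
np.set_printoptions(precision=4,suppress=True)
for n in ["top","scene"]:
    d=load(n+"0.npz");W=world(d)
    box=(W[...,0]>0.25)&(W[...,0]<0.75)&(abs(W[...,1])<0.45)&(d["z_map"]>0)&(W[...,2]>0.028)&(W[...,2]<.12)
    m=box.astype(np.uint8)
    k,l,st,ce=cv2.connectedComponentsWithStats(m)
    print(n)
    for i in range(1,k):
        if st[i,4]<8: continue
        p=l==i; zt=np.percentile(W[p][:,2],90); tp=p&(W[...,2]>zt-.006)
        P=W[tp]; px=np.argwhere(tp)[:,::-1]
        print(st[i],"ztop %.4f"%zt,"n",len(P),"mean",P.mean(0),"mid",(P.max(0)+P.min(0))[:2]/2,"ext",np.ptp(P,0)[:2],d["pixels"][p].mean(0).round(), "raycen",ray(d,px.mean(0),zt))
    g=d["pixels"].astype(int)
    w=(g.min(-1)>180)&(W[...,0]>.5)&(W[...,0]<.75)&(abs(W[...,1])<.25)
    if n=="top": print("whites z",np.median(W[w][:,2]))
E
```

```text
top
[ 409  119   32   59 1709] ztop 0.0382 n 1304 mean [ 0.6267 -0.4135  0.0353] mid [ 0.6282 -0.413 ] ext [0.1468 0.0737] [158. 148.  93.] raycen [ 0.6258 -0.4123  0.0382]
[177 131  12  11  99] ztop 0.0532 n 82 mean [0.6531 0.1961 0.0509] mid [0.6538 0.1963] ext [0.0236 0.0228] [237.  74.  64.] raycen [0.6525 0.1956 0.0532]
[333 132  11  11 101] ztop 0.0533 n 82 mean [ 0.6512 -0.1946  0.0511] mid [ 0.6513 -0.1942] ext [0.0235 0.0232] [67. 67. 67.] raycen [ 0.6507 -0.1942  0.0533]
[294 185  11  11  89] ztop 0.0493 n 78 mean [ 0.5191 -0.0962  0.0473] mid [ 0.5193 -0.0965] ext [0.0224 0.0225] [242. 216. 216.] raycen [ 0.5189 -0.096   0.0493]
[122 191  18  15 210] ztop 0.0611 n 156 mean [0.4972 0.3195 0.0591] mid [0.4974 0.3199] ext [0.0321 0.0345] [177. 192. 209.] raycen [0.497  0.3189 0.0611]
[383 193  24  20 373] ztop 0.0739 n 274 mean [ 0.4876 -0.3264  0.072 ] mid [ 0.4878 -0.327 ] ext [0.0414 0.0433] [171. 201. 173.] raycen [ 0.4874 -0.3258  0.0739]
[316 209  11  11  92] ztop 0.0495 n 77 mean [ 0.4592 -0.1494  0.0472] mid [ 0.4601 -0.1495] ext [0.0224 0.0218] [244. 237. 175.] rayce
[... 1907 characters left out ...]
0.0345] [107. 130. 167.] raycen [0.5005 0.3164 0.0581]
[202 192  11  13 112] ztop 0.0461 n 74 mean [ 0.5209 -0.0977  0.0446] mid [ 0.5192 -0.0977] ext [0.0276 0.0232] [211. 156. 167.] raycen [ 0.5226 -0.0975  0.0461]
[  24  215   58   56 1912] ztop 0.0364 n 1571 mean [ 0.6328 -0.4144  0.0328] mid [ 0.627  -0.4139] ext [0.1488 0.0721] [137. 129.  81.] raycen [ 0.6373 -0.4124  0.0364]
[338 230  13  15 153] ztop 0.0496 n 100 mean [0.654  0.1945 0.0483] mid [0.6541 0.195 ] ext [0.0249 0.0247] [196.  27.  22.] raycen [0.6551 0.194  0.0496]
[151 236  13  15 161] ztop 0.0495 n 109 mean [ 0.6529 -0.1956  0.0482] mid [ 0.6518 -0.1957] ext [0.0237 0.0242] [37. 36. 39.] raycen [ 0.654  -0.1952  0.0495]
```

```bash
python3 - <<'E'
from h import *
for n,(x0,y0,x1,y1) in {"top":(110,110,430,290),"scene":(90,130,410,280)}.items():
    d=load(n+"0.npz"); im=d["pixels"][y0:y1,x0:x1,::-1]
    cv2.imwrite(f"pics/{n}0z.png",cv2.resize(im,None,fx=2.5,fy=2.5,interpolation=cv2.INTER_CUBIC))
E
python3 - <<'E'
from h import *
np.set_printoptions(precision=4,suppress=True)
for n in ["top","scene"]:
    d=load(n+"0.npz");W=world(d);g=d["pixels"].astype(int)
    w=((g.min(-1)>(225 if n=="top" else 195))&(W[...,0]>.55)&(W[...,0]<.75)&(abs(W[...,1])<.25)).astype(np.uint8)
    w=cv2.morphologyEx(w,cv2.MORPH_CLOSE,np.ones((3,3),np.uint8))
    k,l,st,ce=cv2.connectedComponentsWithStats(w)
    for i in range(1,k):
        if st[i,4]>50: print(n,st[i],ray(d,ce[i],.014))
E
```

```text
top [197 125  29  29 813] [0.6534 0.1274 0.014 ]
top [230 126  29  28 772] [0.6533 0.0435 0.014 ]
top [263 126  28  28 766] [ 0.6533 -0.0414  0.014 ]
top [295 126  29  28 774] [ 0.6533 -0.1263  0.014 ]
scene [293 233  37  27 882] [0.6532 0.1264 0.014 ]
scene [216 235  34  28 901] [ 0.6527 -0.0415  0.014 ]
scene [254 234  37  28 913] [0.653  0.0426 0.014 ]
scene [175 236  36  28 928] [ 0.6523 -0.1253  0.014 ]
```

Call:
{"op": "move_arm", "data": {
  "targets": [0,0,0,0,-0.173,0,0,0,0,0,-0.173,0,0,0,0,0,-0.173,0,0,0,0,0,-0.173,0,0,0,0,0,-0.173,0],
  "hand": 1,
  "squeeze": 40
}}

```text
time_s: 0.78
position: [0.1926, -0.515, 0.239]
tool_rot: [[-0.336, -0.0, 0.942], [-0.942, 0.001, -0.336], [-0.001, -1.0, -0.0]]
ft_force: [0.2, -1.1, 0.3]
grip_width: 0.0854
```

View pics/top0z.png

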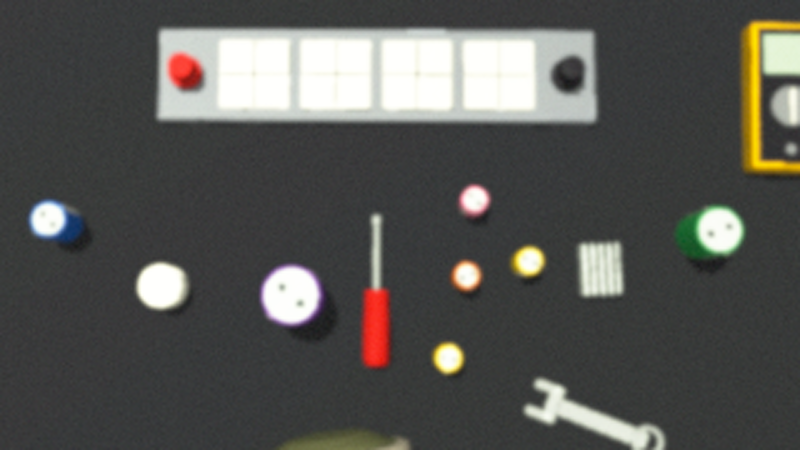

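The zoomed top view (2.5x) shows the strip with red on the left and black on the right. The orange can is at (466,275), clear of the pink and yellow ones. The cap and pad positions agree between the two cameras to about 2 mm. I'll take green first.

Call:
{"op": "move_arm", "data": {
  "targets": [0,0,0,0,-0.171,0,0,0,0,0,-0.171,0,-30,0,45,0,0,0,-30,0,45,0,0,0,-30,0,45,0,0,0]
}}

```text
time_s: 1.4
position: [0.3293, -0.4249, 0.2391]
tool_rot: [[-0.006, -0.0, 1.0], [-1.0, 0.0, -0.006], [-0.0, -1.0, -0.0]]
ft_force: [-0.1, -0.5, -0.4]
grip_width: 0.0853
```

Call:
{"op": "move_arm", "data": {
  "targets": [-30,10,50,0,0,0,-30,20,50,0,0,0,-30,20,45,0,0,0,-8,20,15,0,0,0,0,0,0,0,0,0]
}}

```text
time_s: 2.02
position: [0.4889, -0.3277, 0.1678]
tool_rot: [[-0.004, -0.003, 1.0], [-1.0, 0.003, -0.004], [-0.003, -1.0, -0.003]]
ft_force: [-0.1, -0.3, 0.9]
grip_width: 0.0855
```

Call:
{"op": "move_arm", "data": {
  "targets": [0,35,-1.5,0,0,0,0,35,0,0,0,0,0,30,0,0,0,0,0,20,0,0,0,0,0,8,0,0,0,0]
}}

```text
time_s: 2.65
position: [0.4864, -0.3298, 0.0412]
tool_rot: [[-0.007, -0.0, 1.0], [-1.0, 0.0, -0.007], [-0.0, -1.0, -0.0]]
ft_force: [0.2, 1.0, -1.0]
grip_width: 0.0856
```

Call:
{"op": "move_arm", "data": {
  "targets": [0,0,0,0,0,0,0,0,0,0,0,0,0,0,0,0,0,0,0,0,0,0,0,0,0,0,0,0,0,0],
  "hand": -1,
  "squeeze": 40
}}

```text
time_s: 3.28
position: [0.4875, -0.3294, 0.0425]
tool_rot: [[-0.006, 0.001, 1.0], [-1.0, -0.002, -0.006], [0.002, -1.0, 0.001]]
ft_force: [-1.2, -0.4, 6.8]
grip_width: 0.0437
```

```bash
python3 - <<'E'
from rig import env,get_image
import cv2
d=get_image("wrist"); cv2.imwrite("pics/w1.png",d["pixels"][:,:,::-1]); o=env.observe();print(o["position"],o["grip_width"],o["ft_force"])
E
```

```text
[ 0.48748543 -0.32942844  0.04254043] 0.04412040595243531 [-1.55303673 -0.63626068  6.12089083]
```

View pics/w1.png

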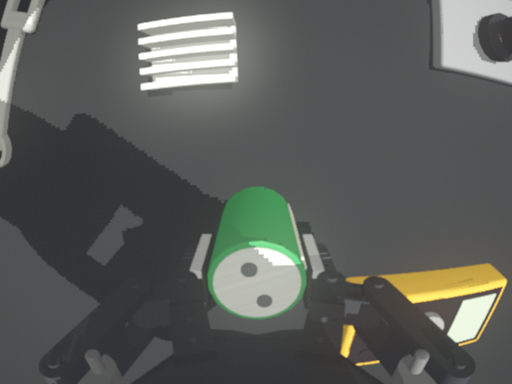

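The wrist view shows green held upright between both pads, top at about (257,280), with a 44 mm opening as expected. I lift it and carry it to the third pad.

Call:
{"op": "move_arm", "data": {
  "targets": [0,-15,0,0,0,0,0,-30,0,0,0,0,0,-35,0,0,0,0,-20,-20,10,0,0,0,-35,0,20,0,0,0]
}}

```text
time_s: 3.95
position: [0.5181, -0.2746, 0.144]
tool_rot: [[-0.008, 0.003, 1.0], [-1.0, -0.003, -0.008], [0.003, -1.0, 0.003]]
ft_force: [0.6, 0.1, -2.6]
grip_width: 0.0439
```

Call:
{"op": "move_arm", "data": {
  "targets": [-45,0,26,0,0,0,-50,0,28,0,0,0,-50,0,28,0,0,0,-45,0,28,0,0,0,-30,0,20,0,0,0]
}}

```text
time_s: 4.58
position: [0.6496, -0.0524, 0.1421]
tool_rot: [[-0.004, 0.0, 1.0], [-1.0, 0.0, -0.004], [-0.0, -1.0, 0.0]]
ft_force: [0.2, -0.6, -2.3]
grip_width: 0.0439
```

Call:
{"op": "move_arm", "data": {
  "targets": [-10,0,5,0,0,0,0,0,0,0,0,0,0,0,0,0,0,0,0,0,0,0,0,0,0,0,0,0,0,0]
}}

```text
time_s: 5.2
position: [0.6537, -0.0456, 0.1414]
tool_rot: [[-0.007, -0.0, 1.0], [-1.0, -0.0, -0.007], [0.0, -1.0, -0.0]]
ft_force: [-0.0, 0.4, -1.9]
grip_width: 0.0437
```

Call:
{"op": "move_arm", "data": {
  "targets": [-2,25,-1,0,0,0,0,30,0,0,0,0,0,18,0,0,0,0,0,6,0,0,0,0,0,2,0,0,0,0]
}}

```text
time_s: 5.82
position: [0.6532, -0.0431, 0.0607]
tool_rot: [[-0.006, 0.001, 1.0], [-1.0, -0.0, -0.006], [0.0, -1.0, 0.001]]
ft_force: [0.4, -0.0, -2.4]
grip_width: 0.0441
```

Call:
{"op": "move_arm", "data": {
  "targets": [0,1,0,0,0,0,0,1,0,0,0,0,0,0,0,0,0,0,0,0,0,0,0,0,0,0,0,0,0,0]
}}

```text
time_s: 6.45
position: [0.653, -0.0429, 0.0584]
tool_rot: [[-0.006, 0.0, 1.0], [-1.0, -0.0, -0.006], [0.0, -1.0, 0.0]]
ft_force: [0.2, -0.2, -2.2]
grip_width: 0.0441
```

Call:
{"op": "move_arm", "data": {
  "targets": [0,1,0,0,0,0,0,0.8,0,0,0,0,0,0,0,0,0,0,0,0,0,0,0,0,0,0,0,0,0,0]
}}

```text
time_s: 7.08
position: [0.6529, -0.0429, 0.0566]
tool_rot: [[-0.006, -0.0, 1.0], [-1.0, 0.0, -0.006], [-0.0, -1.0, -0.0]]
ft_force: [-0.4, 0.2, -0.4]
grip_width: 0.0442
```

Call:
{"op": "move_arm", "data": {
  "targets": [0,0,0,0,0,0,0,0,0,0,0,0,0,0,0,0,0,0,0,0,0,0,0,0,0,0,0,0,0,0],
  "hand": 1
}}

```text
time_s: 7.7
position: [0.653, -0.0429, 0.0565]
tool_rot: [[-0.006, 0.0, 1.0], [-1.0, -0.0, -0.006], [0.0, -1.0, 0.0]]
ft_force: [-0.3, -0.1, -0.5]
grip_width: 0.0854
```

Call:
{"op": "move_arm", "data": {
  "targets": [0,-15,0,0,0,0,0,-35,0,0,0,0,0,-40,0,0,0,0,5,-15,-20,0,0,0,10,0,-45,0,0,0]
}}

```text
time_s: 8.32
position: [0.5885, -0.0577, 0.1638]
tool_rot: [[-0.005, 0.005, 1.0], [-1.0, -0.001, -0.005], [0.001, -1.0, 0.005]]
ft_force: [0.6, -1.1, -0.0]
grip_width: 0.0857
```

Call:
{"op": "move_arm", "data": {
  "targets": [12,0,-50,0,0,0,10,0,-50,0,0,0,9,0,-43,0,0,0,0,0,0,0,0,0,0,0,0,0,0,0],
  "hand": 0
}}

```text
time_s: 8.95
position: [0.4455, -0.088, 0.1625]
tool_rot: [[-0.006, 0.002, 1.0], [-1.0, -0.001, -0.006], [0.001, -1.0, 0.002]]
ft_force: [0.3, -0.5, 0.2]
grip_width: 0.0425
```

```bash
cat > chk.py <<'E'
import sys
from rig import env,get_image
from h import *
np.set_printoptions(precision=4,suppress=True)
tag=sys.argv[1]
o=env.observe();print(o["position"],o["grip_width"],o["time_s"])
hs=[.046,.058,.071,.085]
for n in ["top","scene"]:
    d=get_image(n);np.savez(f"{n}_{tag}.npz",**d);cv2.imwrite(f"pics/{n}_{tag}.png",d["pixels"][:,:,::-1])
    W=world(d)
    m=((W[...,0]>0.33)&(W[...,0]<0.72)&(abs(W[...,1])<0.36)&(d["z_map"]>0)&(W[...,2]>0.032)&(W[...,2]<.12)).astype(np.uint8)
    k,l,st,ce=cv2.connectedComponentsWithStats(m)
    for i in range(1,k):
        if st[i,4]<30: continue
        p=l==i; zt=np.percentile(W[p][:,2],90); P=W[p&(W[...,2]>zt-.006)]
        print(n,"ztop %.4f"%zt,len(P),"mid",(P.max(0)+P.min(0))[:2]/2,"ext",np.ptp(P,0)[:2],d["pixels"][p].mean(0).round())
d=get_image("wrist");cv2.imwrite(f"pics/w_{tag}.png",d["pixels"][:,:,::-1])
E
python3 chk.py a
```

```text
[ 0.4455 -0.088   0.1625] 0.04248913610856698 8.95
top ztop 0.0885 258 mid [ 0.6542 -0.0413] ext [0.0445 0.041 ] [199. 218. 198.]
top ztop 0.0532 82 mid [0.654  0.1964] ext [0.0238 0.0233] [239.  75.  65.]
top ztop 0.0526 83 mid [ 0.6518 -0.1943] ext [0.0243 0.0232] [67. 67. 67.]
top ztop 0.0612 160 mid [0.4974 0.3198] ext [0.0322 0.035 ] [185. 200. 215.]
top ztop 0.0391 214 mid [0.4341 0.2151] ext [0.0396 0.0409] [253. 253. 249.]
top ztop 0.0884 419 mid [0.4245 0.0802] ext [0.0539 0.0521] [235. 230. 237.]
scene ztop 0.0851 267 mid [0.4245 0.079 ] ext [0.0557 0.0525] [148. 123. 164.]
scene ztop 0.0468 53 mid [ 0.364  -0.0715] ext [0.0245 0.021 ] [199. 184.  93.]
scene ztop 0.0362 145 mid [0.4329 0.2125] ext [0.0422 0.0422] [242. 242. 233.]
scene ztop 0.0465 61 mid [ 0.4456 -0.089 ] ext [0.0228 0.0222] [204. 150. 109.]
scene ztop 0.0466 66 mid [ 0.4595 -0.1506] ext [0.0251 0.0241] [220. 204. 111.]
scene ztop 0.0582 132 mid [0.4967 0.3184] ext [0.0371 0.0338] [115. 139. 176.]
scene ztop 0.0463 74 mid [ 0.5179 -0.0976] ext [0.0262 0.0234] [222. 168. 179.]
scene ztop 0.0850 316 mid [ 0.6535 -0.0415] ext [0.0451 0.0424] [128. 172. 134.]
scene ztop 0.0499 100 mid [0.6538 0.1953] ext [0.0248 0.0251] [204.  29.  23.]
scene ztop 0.0497 109 mid [ 0.6516 -0.1958] ext [0.0252 0.0237] [39. 39. 42.]
```

View pics/w_a.png

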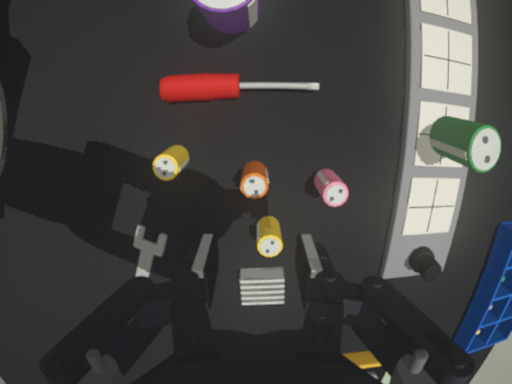

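The wrist view shows the orange can at (254,182) with pink and yellow on either side. Green measures (0.654, -0.041) on its pad, within 2 mm of its centre. I descend on orange with the gripper half open.

Call:
{"op": "move_arm", "data": {
  "targets": [0,40,0,0,0,0,0,40,0,0,0,0,0,30,0,0,0,0,0,20,0,0,0,0,0,9,0,0,0,0]
}}

```text
time_s: 9.72
position: [0.4449, -0.0874, 0.0214]
tool_rot: [[-0.005, -0.001, 1.0], [-1.0, 0.001, -0.005], [-0.001, -1.0, -0.001]]
ft_force: [0.1, -0.5, 0.7]
grip_width: 0.0428
```

Call:
{"op": "move_arm", "data": {
  "targets": [0,0,0,0,0,0,0,0,0,0,0,0,0,0,0,0,0,0,0,0,0,0,0,0,0,0,0,0,0,0],
  "hand": -1,
  "squeeze": 30
}}

```text
time_s: 10.35
position: [0.4447, -0.0877, 0.0227]
tool_rot: [[-0.006, 0.0, 1.0], [-1.0, -0.0, -0.006], [0.0, -1.0, 0.0]]
ft_force: [0.8, 1.1, -1.5]
grip_width: 0.0244
```

Call:
{"op": "move_arm", "data": {
  "targets": [0,-15,0,0,0,0,0,-35,0,0,0,0,0,-40,0,0,0,0,-10,-20,10,0,0,0,-35,-5,35,0,0,0]
}}

```text
time_s: 10.98
position: [0.4904, -0.0435, 0.1393]
tool_rot: [[-0.009, 0.002, 1.0], [-1.0, -0.001, -0.009], [0.001, -1.0, 0.002]]
ft_force: [0.3, -0.6, 0.2]
grip_width: 0.0244
```

Call:
{"op": "move_arm", "data": {
  "targets": [-45,0,43,0,0,0,-45,0,43,0,0,0,-45,0,43,0,0,0,-36,0,35,0,0,0,0,0,0,0,0,0]
}}

```text
time_s: 11.6
position: [0.656, 0.1296, 0.1364]
tool_rot: [[-0.003, -0.0, 1.0], [-1.0, 0.0, -0.003], [-0.0, -1.0, -0.0]]
ft_force: [-0.9, -0.7, -0.9]
grip_width: 0.0241
```

Call:
{"op": "move_arm", "data": {
  "targets": [1.5,30,-2.5,0,0,0,0,35,0,0,0,0,0,20,0,0,0,0,0,9,0,0,0,0,0,2,0,0,0,0]
}}

```text
time_s: 12.22
position: [0.6523, 0.1252, 0.0417]
tool_rot: [[-0.006, -0.0, 1.0], [-1.0, -0.0, -0.006], [0.0, -1.0, -0.0]]
ft_force: [-0.8, 0.3, -0.1]
grip_width: 0.0243
```

Call:
{"op": "move_arm", "data": {
  "targets": [0,1,0,0,0,0,0,1,0,0,0,0,0,0.5,0,0,0,0,0,0,0,0,0,0,0,0,0,0,0,0]
}}

```text
time_s: 12.85
position: [0.6525, 0.1256, 0.0391]
tool_rot: [[-0.006, 0.0, 1.0], [-1.0, 0.0, -0.006], [-0.0, -1.0, 0.0]]
ft_force: [-0.3, 0.2, -0.1]
grip_width: 0.0241
```

Call:
{"op": "move_arm", "data": {
  "targets": [-2,0,1,0,0,0,0,1,0,0,0,0,0,1,0,0,0,0,0,0.4,0,0,0,0,0,0,0,0,0,0]
}}

```text
time_s: 13.48
position: [0.6535, 0.1276, 0.0366]
tool_rot: [[-0.006, 0.0, 1.0], [-1.0, 0.0, -0.006], [-0.0, -1.0, 0.0]]
ft_force: [-0.0, 0.1, -0.5]
grip_width: 0.0237
```

Call:
{"op": "move_arm", "data": {
  "targets": [0,0,0,0,0,0,0,0,0,0,0,0,0,0,0,0,0,0,0,0,0,0,0,0,0,0,0,0,0,0],
  "hand": 0.2
}}

```text
time_s: 14.1
position: [0.6535, 0.1276, 0.0366]
tool_rot: [[-0.006, 0.0, 1.0], [-1.0, -0.0, -0.006], [0.0, -1.0, 0.0]]
ft_force: [-0.2, -0.4, -0.4]
grip_width: 0.0512
```

Call:
{"op": "move_arm", "data": {
  "targets": [0,-15,0,0,0,0,0,-35,0,0,0,0,0,-40,0,0,0,0,-15,-30,-12,0,0,0,-40,0,-32,0,0,0]
}}

```text
time_s: 14.72
position: [0.6113, 0.1823, 0.1604]
tool_rot: [[-0.009, 0.007, 1.0], [-1.0, 0.001, -0.009], [-0.001, -1.0, 0.007]]
ft_force: [-0.1, 0.7, -0.2]
grip_width: 0.0511
```

Call:
{"op": "move_arm", "data": {
  "targets": [-45,0,-38,0,0,0,-45,0,-38,0,0,0,-40,0,-32,0,0,0,-6.5,0,-4,0,0,0,0,0,0,0,0,0],
  "hand": 1
}}

```text
time_s: 15.35
position: [0.4989, 0.3201, 0.1574]
tool_rot: [[-0.005, 0.001, 1.0], [-1.0, 0.0, -0.005], [-0.0, -1.0, 0.001]]
ft_force: [-0.0, -0.2, 0.2]
grip_width: 0.0856
```

```bash
python3 chk.py b
```

```text
[0.4989 0.3201 0.1574] 0.0856474481549184 15.35
top ztop 0.0881 266 mid [ 0.6542 -0.0413] ext [0.0451 0.0411] [199. 217. 197.]
top ztop 0.0532 81 mid [0.6537 0.1965] ext [0.0232 0.0232] [237.  74.  64.]
top ztop 0.0641 73 mid [0.654  0.1268] ext [0.0225 0.0247] [232. 212. 187.]
top ztop 0.0530 78 mid [ 0.6516 -0.1944] ext [0.0243 0.023 ] [67. 67. 67.]
top ztop 0.0497 70 mid [ 0.5192 -0.0965] ext [0.0225 0.0221] [244. 219. 219.]
top ztop 0.0614 161 mid [0.4974 0.3197] ext [0.032  0.0339] [179. 193. 206.]
top ztop 0.0489 76 mid [ 0.4602 -0.1496] ext [0.0222 0.0222] [244. 238. 177.]
top ztop 0.0387 219 mid [0.434  0.2152] ext [0.0395 0.0402] [173. 174. 153.]
top ztop 0.0882 419 mid [0.4245 0.0801] ext [0.0539 0.052 ] [234. 229. 236.]
top ztop 0.0493 79 mid [ 0.3655 -0.07  ] ext [0.0216 0.0243] [249. 244. 188.]
scene ztop 0.0851 266 mid [0.4241 0.079 ] ext [0.056  0.0523] [149. 123. 165.]
scene ztop 0.0465 51 mid [ 0.3654 -0.0714] ext [0.0256 0.0209] [220. 204. 108.]
scene ztop 0.0361 147 mid [0.4338 0.212 ] ext [0.0411 0.0404] [147. 146. 130.]
scene ztop 0.0460 68 mid [ 0.4592 -0.1505] ext [0.0275 0.0241] [223. 208. 113.]
scene ztop 0.0581 129 mid [0.4963 0.3183] ext [0.036  0.0338] [113. 136. 172.]
scene ztop 0.0464 75 mid [ 0.5188 -0.0976] ext [0.0243 0.0234] [221. 170. 180.]
scene ztop 0.0851 317 mid [ 0.6531 -0.0415] ext [0.046  0.0423] [128. 173. 134.]
scene ztop 0.0602 96 mid [0.6537 0.1255] ext [0.025  0.0232] [208. 155. 113.]
scene ztop 0.0495 102 mid [0.6527 0.1949] ext [0.025  0.0238] [203.  29.  23.]
scene ztop 0.0497 109 mid [ 0.6517 -0.1955] ext [0.0257 0.0244] [40. 39. 42.]
```

View pics/scene_b.png

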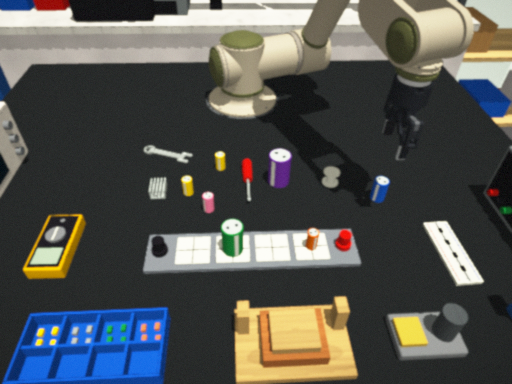

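The scene view shows green at (232,238) on the third pad and orange at (312,239) beside the red post, both upright and measured within 1–2 mm of centre. Blue is next.

Call:
{"op": "move_arm", "data": {
  "targets": [1,35,-2,0,0,0,0,35,0,0,0,0,0,30,0,0,0,0,0,18,0,0,0,0,0,8,0,0,0,0]
}}

```text
time_s: 16.12
position: [0.4971, 0.318, 0.0296]
tool_rot: [[-0.008, -0.001, 1.0], [-1.0, -0.001, -0.008], [0.001, -1.0, -0.001]]
ft_force: [-0.2, -0.1, 0.4]
grip_width: 0.0854
```

Call:
{"op": "move_arm", "data": {
  "targets": [0,0,0,0,0,0,0,0,0,0,0,0,0,0,0,0,0,0,0,0,0,0,0,0,0,0,0,0,0,0],
  "hand": -1,
  "squeeze": 40
}}

```text
time_s: 16.75
position: [0.4971, 0.3192, 0.0315]
tool_rot: [[-0.006, 0.002, 1.0], [-1.0, 0.0, -0.006], [-0.0, -1.0, 0.002]]
ft_force: [-0.6, -0.8, 5.6]
grip_width: 0.034
```

Call:
{"op": "move_arm", "data": {
  "targets": [0,-15,0,0,0,0,0,-35,0,0,0,0,0,-40,0,0,0,0,15,-25,8,0,0,0,40,0,22,0,0,0]
}}

```text
time_s: 17.38
position: [0.5266, 0.2648, 0.1488]
tool_rot: [[-0.003, 0.005, 1.0], [-1.0, 0.002, -0.003], [-0.002, -1.0, 0.005]]
ft_force: [0.9, -0.4, -0.7]
grip_width: 0.0342
```

Call:
{"op": "move_arm", "data": {
  "targets": [48,0,28,0,0,0,48,0,28,0,0,0,48,0,28,0,0,0,45,0,24,0,0,0,32,0,18,0,0,0]
}}

```text
time_s: 18.0
position: [0.6516, 0.04, 0.1463]
tool_rot: [[-0.007, 0.0, 1.0], [-1.0, -0.0, -0.007], [0.0, -1.0, 0.0]]
ft_force: [-0.3, 0.2, -0.9]
grip_width: 0.034
```

Call:
{"op": "move_arm", "data": {
  "targets": [0,10,0,0,0,0,0,10,0,0,0,0,0,0,0,0,0,0,0,0,0,0,0,0,0,0,0,0,0,0]
}}

```text
time_s: 18.62
position: [0.651, 0.0426, 0.1261]
tool_rot: [[-0.005, 0.001, 1.0], [-1.0, -0.0, -0.005], [0.0, -1.0, 0.001]]
ft_force: [-0.8, 0.5, -0.7]
grip_width: 0.0341
```

Contact should come at TCP z of about 0.0455.

Call:
{"op": "move_arm", "data": {
  "targets": [0,25,2,0,0,0,0,27,0,0,0,0,0,17,0,0,0,0,0,7,0,0,0,0,0,2,0,0,0,0]
}}

```text
time_s: 19.25
position: [0.6532, 0.0421, 0.0479]
tool_rot: [[-0.006, 0.001, 1.0], [-1.0, -0.0, -0.006], [0.0, -1.0, 0.001]]
ft_force: [0.6, -0.2, -0.2]
grip_width: 0.0341
```

Call:
{"op": "move_arm", "data": {
  "targets": [0,1,0,0,0,0,0,0.6,0,0,0,0,0,0,0,0,0,0,0,0,0,0,0,0,0,0,0,0,0,0]
}}

```text
time_s: 19.88
position: [0.653, 0.0421, 0.0461]
tool_rot: [[-0.006, 0.0, 1.0], [-1.0, -0.0, -0.006], [0.0, -1.0, 0.0]]
ft_force: [0.2, 0.4, -0.8]
grip_width: 0.0339
```

Call:
{"op": "move_arm", "data": {
  "targets": [0,0.7,0,0,0,0,0,0,0,0,0,0,0,0,0,0,0,0,0,0,0,0,0,0,0,0,0,0,0,0]
}}

```text
time_s: 20.5
position: [0.653, 0.0421, 0.0456]
tool_rot: [[-0.006, 0.0, 1.0], [-1.0, -0.0, -0.006], [0.0, -1.0, 0.0]]
ft_force: [-1.3, 0.2, 4.8]
grip_width: 0.0339
```

Call:
{"op": "move_arm", "data": {
  "targets": [0,0,0,0,0,0,0,0,0,0,0,0,0,0,0,0,0,0,0,0,0,0,0,0,0,0,0,0,0,0],
  "hand": 0.4
}}

```text
time_s: 21.12
position: [0.653, 0.0421, 0.0453]
tool_rot: [[-0.006, -0.0, 1.0], [-1.0, 0.0, -0.006], [-0.0, -1.0, -0.0]]
ft_force: [0.9, -0.9, -0.8]
grip_width: 0.0596
```

Call:
{"op": "move_arm", "data": {
  "targets": [0,-15,0,0,0,0,0,-40,0,0,0,0,0,-45,0,0,0,0,0,-30,-20,0,0,0,-10,-10,-45,0,0,0]
}}

```text
time_s: 21.75
position: [0.5887, 0.052, 0.1882]
tool_rot: [[-0.007, 0.005, 1.0], [-1.0, -0.001, -0.007], [0.001, -1.0, 0.005]]
ft_force: [-0.2, 0.2, 0.2]
grip_width: 0.0598
```

Call:
{"op": "move_arm", "data": {
  "targets": [-10,0,-50,0,0,0,-10,0,-50,0,0,0,-7,0,-45,0,0,0,0,0,-18,0,0,0,0,0,0,0,0,0],
  "hand": 1
}}

```text
time_s: 22.38
position: [0.4247, 0.0806, 0.1865]
tool_rot: [[-0.006, 0.002, 1.0], [-1.0, -0.0, -0.006], [0.0, -1.0, 0.002]]
ft_force: [0.7, 0.4, 0.1]
grip_width: 0.0853
```

```bash
python3 chk.py c
```

```text
[0.4247 0.0806 0.1865] 0.085348787878198 22.375
top ztop 0.0884 258 mid [ 0.6542 -0.0413] ext [0.0447 0.0411] [199. 217. 197.]
top ztop 0.0753 153 mid [0.6535 0.0435] ext [0.0318 0.0318] [198. 210. 221.]
top ztop 0.0533 78 mid [0.6534 0.1965] ext [0.0232 0.0232] [238.  75.  65.]
top ztop 0.0630 74 mid [0.6542 0.1255] ext [0.0232 0.0224] [232. 212. 187.]
top ztop 0.0530 82 mid [ 0.6518 -0.1944] ext [0.024 0.023] [67. 67. 67.]
top ztop 0.0489 79 mid [ 0.5192 -0.0966] ext [0.0224 0.0225] [245. 220. 220.]
top ztop 0.0489 78 mid [ 0.4602 -0.1498] ext [0.0221 0.0226] [245. 238. 178.]
top ztop 0.0496 79 mid [ 0.3655 -0.0699] ext [0.0217 0.0242] [249. 244. 189.]
scene ztop 0.0852 259 mid [0.4238 0.0792] ext [0.0549 0.0531] [136. 112. 152.]
scene ztop 0.0465 49 mid [ 0.3656 -0.0715] ext [0.0238 0.021 ] [220. 204. 108.]
scene ztop 0.0362 142 mid [0.4327 0.2122] ext [0.0412 0.0408] [244. 244. 235.]
scene ztop 0.0464 65 mid [ 0.4595 -0.1505] ext [0.0235 0.0242] [221. 205. 109.]
scene ztop 0.0461 74 mid [ 0.518  -0.0977] ext [0.0273 0.0234] [221. 168. 178.]
scene ztop 0.0851 318 mid [ 0.6535 -0.0414] ext [0.0468 0.0423] [128. 173. 134.]
scene ztop 0.0720 190 mid [0.6538 0.041 ] ext [0.0334 0.0333] [120. 145. 185.]
scene ztop 0.0597 99 mid [0.6529 0.1256] ext [0.0257 0.0234] [207. 154. 112.]
scene ztop 0.0496 99 mid [0.6524 0.1947] ext [0.0255 0.0241] [204.  30.  24.]
scene ztop 0.0501 104 mid [ 0.6511 -0.1957] ext [0.025  0.0248] [40. 40. 43.]
```

View pics/w_c.png

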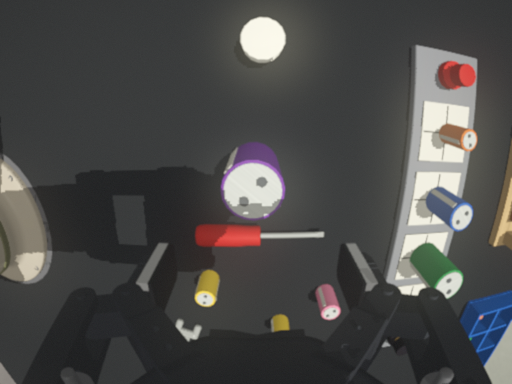

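The wrist view shows purple clear at (253,185), and orange, blue and green standing on their pads on the right. Now I pick purple.

Call:
{"op": "move_arm", "data": {
  "targets": [1,35,-1,0,0,0,0,38,0,0,0,0,0,35,0,0,0,0,0,20,0,0,0,0,0,8,0,0,0,0]
}}

```text
time_s: 23.15
position: [0.4247, 0.0793, 0.0483]
tool_rot: [[-0.006, -0.001, 1.0], [-1.0, 0.0, -0.006], [-0.0, -1.0, -0.001]]
ft_force: [0.9, -0.7, -0.1]
grip_width: 0.0852
```

Call:
{"op": "move_arm", "data": {
  "targets": [0,0,0,0,0,0,0,0,0,0,0,0,0,0,0,0,0,0,0,0,0,0,0,0,0,0,0,0,0,0],
  "hand": -1,
  "squeeze": 60
}}

```text
time_s: 23.78
position: [0.4247, 0.0794, 0.0502]
tool_rot: [[-0.006, 0.002, 1.0], [-1.0, -0.0, -0.006], [0.0, -1.0, 0.002]]
ft_force: [-1.2, 0.4, 7.1]
grip_width: 0.054
```

Call:
{"op": "move_arm", "data": {
  "targets": [0,-15,0,0,0,0,0,-35,0,0,0,0,0,-40,0,0,0,0,10,-28,10,0,0,0,30,-5,30,0,0,0]
}}

```text
time_s: 24.4
position: [0.4641, 0.0397, 0.1745]
tool_rot: [[-0.004, 0.003, 1.0], [-1.0, -0.0, -0.004], [0.0, -1.0, 0.003]]
ft_force: [0.6, -1.3, -3.8]
grip_width: 0.0541
```

Call:
{"op": "move_arm", "data": {
  "targets": [40,0,42,0,0,0,40,0,42,0,0,0,38,0,42,0,0,0,30,0,38,0,0,0,17,0,24,0,0,0]
}}

```text
time_s: 25.02
position: [0.6519, -0.1286, 0.1716]
tool_rot: [[-0.007, -0.001, 1.0], [-1.0, 0.0, -0.007], [-0.0, -1.0, -0.001]]
ft_force: [-0.3, 0.5, -3.5]
grip_width: 0.0536
```

Call:
{"op": "move_arm", "data": {
  "targets": [0,10,0,0,0,0,0,10,0,0,0,0,0,0,0,0,0,0,0,0,0,0,0,0,0,0,0,0,0,0]
}}

```text
time_s: 25.65
position: [0.651, -0.1267, 0.1529]
tool_rot: [[-0.006, 0.001, 1.0], [-1.0, -0.0, -0.006], [0.0, -1.0, 0.001]]
ft_force: [0.5, 0.1, -3.5]
grip_width: 0.0535
```

Contact should come at z of about 0.0642.

Call:
{"op": "move_arm", "data": {
  "targets": [-0.5,25,1.5,0,0,0,0,30,0,0,0,0,0,20,0,0,0,0,0,9,0,0,0,0,0,2,0,0,0,0]
}}

```text
time_s: 26.28
position: [0.6526, -0.1264, 0.0665]
tool_rot: [[-0.006, 0.0, 1.0], [-1.0, -0.0, -0.006], [0.0, -1.0, 0.0]]
ft_force: [0.3, -0.2, -1.9]
grip_width: 0.0538
```

Call:
{"op": "move_arm", "data": {
  "targets": [0,1,0,0,0,0,0,0.6,0,0,0,0,0,0,0,0,0,0,0,0,0,0,0,0,0,0,0,0,0,0]
}}

```text
time_s: 26.9
position: [0.6525, -0.1264, 0.0648]
tool_rot: [[-0.006, 0.0, 1.0], [-1.0, -0.0, -0.006], [0.0, -1.0, 0.0]]
ft_force: [0.6, -0.0, -2.8]
grip_width: 0.054
```

Call:
{"op": "move_arm", "data": {
  "targets": [0,0.7,0,0,0,0,0,0,0,0,0,0,0,0,0,0,0,0,0,0,0,0,0,0,0,0,0,0,0,0]
}}

```text
time_s: 27.52
position: [0.6525, -0.1264, 0.0643]
tool_rot: [[-0.006, 0.0, 1.0], [-1.0, -0.0, -0.006], [0.0, -1.0, 0.0]]
ft_force: [-1.6, 0.2, 1.9]
grip_width: 0.054
```

Call:
{"op": "move_arm", "data": {
  "targets": [0,0,0,0,0,0,0,0,0,0,0,0,0,0,0,0,0,0,0,0,0,0,0,0,0,0,0,0,0,0],
  "hand": 1
}}

```text
time_s: 28.15
position: [0.6525, -0.1264, 0.064]
tool_rot: [[-0.006, 0.0, 1.0], [-1.0, 0.0, -0.006], [-0.0, -1.0, 0.0]]
ft_force: [0.0, -0.1, -0.3]
grip_width: 0.0855
```

Call:
{"op": "move_arm", "data": {
  "targets": [0,-10,0,0,0,0,0,-35,0,0,0,0,0,-45,0,0,0,0,0,-30,-20,0,0,0,20,0,-40,0,0,0]
}}

```text
time_s: 28.78
position: [0.5932, -0.1458, 0.1873]
tool_rot: [[-0.004, 0.006, 1.0], [-1.0, -0.003, -0.004], [0.003, -1.0, 0.006]]
ft_force: [-0.7, -0.6, -0.9]
grip_width: 0.0853
```

Call:
{"op": "move_arm", "data": {
  "targets": [30,0,-40,0,0,0,30,0,-40,0,0,0,20,0,-30,0,0,0,0,0,0,0,0,0,0,0,0,0,0,0]
}}

```text
time_s: 29.4
position: [0.4823, -0.2253, 0.1846]
tool_rot: [[-0.006, 0.001, 1.0], [-1.0, -0.0, -0.006], [0.0, -1.0, 0.001]]
ft_force: [-0.2, 0.7, -0.6]
grip_width: 0.0855
```

```bash
python3 chk.py d
```

```text
[ 0.4823 -0.2253  0.1846] 0.08554730228735924 29.4
top ztop 0.1023 408 mid [ 0.6528 -0.1248] ext [0.0529 0.0519] [201. 193. 203.]
top ztop 0.0882 265 mid [ 0.6544 -0.0413] ext [0.0445 0.041 ] [197. 216. 194.]
top ztop 0.0754 154 mid [0.6532 0.0436] ext [0.0328 0.0319] [195. 207. 218.]
top ztop 0.0538 80 mid [0.6538 0.1964] ext [0.024 0.023] [236.  72.  62.]
top ztop 0.0638 74 mid [0.6538 0.1278] ext [0.0224 0.0225] [234. 214. 188.]
top ztop 0.0528 82 mid [ 0.6514 -0.1941] ext [0.0233 0.0231] [65. 65. 65.]
top ztop 0.0497 76 mid [ 0.5192 -0.0965] ext [0.0227 0.0223] [242. 216. 216.]
top ztop 0.0493 78 mid [ 0.4602 -0.1498] ext [0.0223 0.0228] [242. 235. 173.]
top ztop 0.0389 217 mid [0.434  0.2149] ext [0.0395 0.0403] [252. 253. 247.]
top ztop 0.0488 82 mid [ 0.3655 -0.0699] ext [0.0217 0.0241] [247. 242. 186.]
scene ztop 0.0466 52 mid [ 0.366  -0.0715] ext [0.0263 0.0211] [220. 204. 107.]
scene ztop 0.0363 143 mid [0.4334 0.212 ] ext [0.0404 0.0402] [244. 243. 234.]
scene ztop 0.0463 65 mid [ 0.4588 -0.1505] ext [0.0243 0.0245] [222. 206. 110.]
scene ztop 0.0464 73 mid [ 0.518  -0.0977] ext [0.024  0.0232] [222. 168. 179.]
scene ztop 0.0990 481 mid [ 0.6538 -0.1261] ext [0.0551 0.0531] [153. 127. 170.]
scene ztop 0.0851 317 mid [ 0.6533 -0.0414] ext [0.0452 0.0424] [129. 173. 134.]
scene ztop 0.0721 190 mid [0.6538 0.0409] ext [0.0356 0.033 ] [120. 145. 185.]
scene ztop 0.0598 98 mid [0.6527 0.1255] ext [0.0274 0.023 ] [207. 153. 110.]
scene ztop 0.0500 97 mid [0.6524 0.1953] ext [0.0244 0.0247] [204.  29.  24.]
scene ztop 0.0499 107 mid [ 0.6516 -0.196 ] ext [0.0238 0.0246] [40. 39. 42.]
```

View pics/scene_d.png

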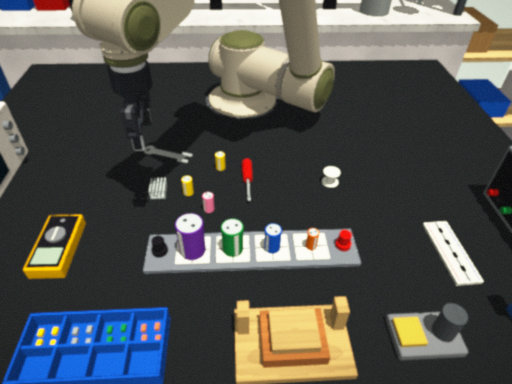

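The final view shows all four upright on their pads: orange (312,239) next to red, blue (272,238), green (232,238), and purple (190,237) next to black. The arm is clear, so I hand the job in.

```bash
python3 -c "
from rig import env
print(env.close_job())"
```

```text
the job is handed in; nothing more can be done
None
```

All four capacitors are standing upright on the strip in size order, and I've handed the job in; the rig gives no verdict. From the red post to the black post the order is orange, blue, green, purple.

- **Positions:** in the last pictures, from both fixed cameras, each capacitor's axis is within about 2 mm of its pad's centre. The limit is 13 mm.
- **Heights:** the scene camera puts the tops at 60, 72, 85 and 99 mm, which matches each capacitor standing on its pad. The top camera reads about 3–4 mm higher. It read the same amount high before anything was moved, so I put that down to calibration.
- **Arm and time:** the gripper was open and the arm was clear of everything, at about 29.5 s of the 106 s allowed. No check failed, and the highest wrist force I saw was about 7 N.

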